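# Lock off the machine switch box with a snap hook

### The arm

A 6-joint arm with a two-finger parallel gripper is mounted at the origin on the work surface. World frame = base frame: x ahead of the robot, y to its left, z up, the work surface at z = 0. Lengths are in m, angles in degrees, forces in N, time in s.
With the tool pointing down it reaches from about 0.3 to 0.75 m from the base axis. Payload 8.5 kg.
Tool frame: the origin (TCP) lies on the centre line of the jaws, within the pads' length; the fingertips stand 19 mm ahead of it and the grasp point (between the pads) is the TCP; x points along the fingers, y is the direction in which the jaws open and shut, and the axes are right-handed (so a half turn about x gives the same grasp; the last joint's range is limited). The gripper opens to 88 mm and grips with 3 to 60 N. Pads are 18 mm wide; open, the fingers measure 123 mm over their backs; the gripper's body (75 mm by 187 mm) begins 45 mm behind the grasp point.
Start: joints at [53.153, 21.807, 74.336, -0, 83.858, -12.336], TCP at [0.228, 0.5, 0.238] pointing down, gripper open.
Joint ranges: [-178.18, 178.18], [-50.72, 133.34], [12.68, 142.11], [-81.47, 261.47], [9.98, 163.14], [-165.26, 165.26]. Speed limits (degrees/s): [136.94, 136.94, 180, 180, 180, 180].

### API

Orientations are given as a 3x3 rotation matrix whose columns are the frame's x, y, z axes.
In Python, from workcell import ctrl gives the robot as it stands. Calls block until the motion is done:
- ctrl.move_pose(position, orientation): joint-space move of the TCP to a pose.
- ctrl.servo_line(position, attitude=None, max_speed=0.15, f_stop=None): straight line of the TCP; attitude=None keeps the orientation; max_speed is the mean speed in m/s. With f_stop (N) it stops when the force on the tool has changed by that much, and returns True; else False.
- ctrl.set_joints(angles): joint-space move.
- ctrl.release() and ctrl.clamp(force=None): open the fingers fully, or close them until they stop; force is the grip in N (None keeps the last).
- ctrl.sleep(seconds).
- ctrl.ik(position, orientation): joint angles nearest the present ones, or None.
- ctrl.get_obs(): the state.
- ctrl.get_image(name): name is "side" or "top" or "wrist"; returns the picture (400x640x3 uint8, red, green, blue); there is no depth.
- ctrl.get_calibration(name): a dict with "fx", "fy", "cx", "cy" (pixels), "R" (3x3) and "t" (3): a world point X has camera coordinates R X + t; the wrist camera has in their place "mount" (4x4, takes a point from camera to tool coordinates, whose origin is the TCP and whose axes are the tool frame's). Camera axes: x right, y down, z forward; pixel columns grow to the right and rows downward; lengths in m; the calibration is good to about 2 mm. The wrist camera is an equidistant fisheye: a pixel r from the principal point sees the ray r / f radians off the axis. A picture is of the moment at which its call begins: read the wrist's pose just before it. get_calibration takes no time and is no camera call.
A pose or a line that the arm cannot do raises ctrl.MotionError and nothing moves.
- ctrl.close_job(): hands the job in, once; it reports no verdict.
The state is a dict: "time": time; "joint_positions": joint angles; "joint_vel": joint speeds; "joint_torque": joint torques, N m; "eef_pos": TCP position; "tool_rot": TCP orientation; "force": force on the tool from outside, world axes, zero at the start; "moment": the same for the moment, N m; "grip_width": finger opening in m.
Only numpy, scipy, OpenCV 4.12 (cv2) and the standard library are available. Lean on these libraries where they do the work, as an engineer would, in place of code of your own. Each camera call takes 0.05 s, during which the arm holds its last target. There are 200 camera calls.

### The job

Lock off the machine: press the yellow flap of the switch box fully shut, then press the red-handled snap hook gate-first onto the steel eye standing through the flap until its brass gate springs shut behind the bar. Then keep a firm upward pull (5 N or more) on the hook for a moment to prove that it is caught, lower it onto the bar and let go, leaving it on the eye with the flap shut; never load the eye with more than 30 N (feel your way, neither force nor drop the hook on it), and leave the other things on the bench alone.

Things in the scene. Friction and masses are not known exactly. Their poses are not given: they have to be found in the camera images.
- flap (a joint): yellow steel flap, 4 mm thick, 124 mm wide, hinged on the far (+x) edge of a grey switch box 130 x 120 x 60 mm. Rad: 0 = shut, level on the box; grows as the free edge on the -x side rises. A stiff hinge: it stays where left and takes about 2 to 4 N at its lip to close. The hinge axis lies 62 mm above the bench and 75 mm from the origin of eye along +x of eye, parallel to its y
- flap_lip (a point): middle of the top face of the flap's red tongue (26 mm long, 60 mm wide) that overhangs the box front: 150 mm from the hinge axis, 64 mm above the bench when shut. Axes turn with the flap: x along the flap to the hinge, y along the hinge, z out of the top face
- eye: fixed slotted rail in the switch box; its eye is a steel staple, an upside-down U of 8 mm round bar, 40 mm between its legs, up through a 42 x 68 mm window in the flap. Origin = rail middle at the height of the level bar: 114 mm above the bench, 50 mm above the shut flap. y along the bar, z up, x to the hinge. The staple is clamped up to 12 mm off the origin along x: look or feel where
- hook: loose steel snap hook, 120 to 250 g, standing gate down in a slotted wooden rack (slot 20 mm deep). A loop of 9 mm square bar, 82 mm long (x), 59 mm high (z), inside 64 x 41 mm; origin = loop centre, y square to the loop. Red handle on top (+z). The lower side (-z) is the mouth: a nose from the -x end to x = -21 mm, then the brass gate, pivoted at x = +22 mm, z = -25 mm
- hook_mouth (a point): best crossing point of the hook's lower side, at x = -14.5 mm, z = -25 mm in the hook's frame. A bar pushed up into the mouth swings the gate into the loop. The 8 mm bar gets by only within about 4 mm of here along x: nearer the nose (-x) it lands on the nose at once, nearer the pivot the gate swings in but meets its stop, and the bar stays out
- hook_grip (a point): middle of the hook's red handle: 52 mm long (x), 16 mm thick (y, the way to grip it), 34 mm high (z); 46 mm above the loop centre along the hook's z, 87.5 mm above the bench while in the rack. Same axes as the hook
- gate (a joint): brass sprung gate of the hook, 7 mm thick, rad: 0 = shut against the nose, 0.70 = at its stop inside the loop. A bar near its free end needs about 3 N at first, up to about 10 N; the gate lets go of the bar and springs shut under it when the bar is about level with the loop's centre or up to 8 mm above; it cannot shut while the bar rests on the nose
- disc: bystander: red sanding disc, 115 mm across, 6 mm thick, flat on the bench
- oil: bystander: white plastic bottle, 52 mm across, 130 mm high
- tin: bystander: metal tin, 70 mm across, 80 mm high
- scale_a: bystander: dark wooden handle slab 120 x 34 x 9 mm
- blank: bystander: steel knife blank, about 200 mm long, 4 mm thick
- hammer: bystander: hammer lying flat
- driver: bystander: screwdriver lying flat
Not all that is in view belongs to the job. There is more than one size of the hook; the one meant has the size given above.

How it is judged (in metres and radians):
On the way, in this order (a step that is already met when the one before it is completed fails the run):
1. the flap is fully shut (value of joint flap below 0.05 rad), for 0.2 s.
2. the eye's bar is inside the hook's loop and the gate has sprung shut behind it (x of eye in the frame of hook between -0.033 and 0.033 m and z of eye in the frame of hook between -0.024 and 0.024 m and y of eye in the frame of hook between -0.02 and 0.02 m and angle between the y axis of hook and the y axis of eye, either way round below 0.6 rad and value of joint gate below 0.12 rad and value of joint flap below 0.08 rad), for 0.1 s.
3. the hook is pulled up against the bar, gate shut, with at least 5 N (x of eye in the frame of hook between -0.033 and 0.033 m and z of eye in the frame of hook between -0.024 and 0.024 m and y of eye in the frame of hook between -0.02 and 0.02 m and angle between the y axis of hook and the y axis of eye, either way round below 0.6 rad and value of joint gate below 0.12 rad and z of eye in the frame of hook below -0.01 m and contact force between eye and hook above 5 N), for 0.3 s.
At the end, for the whole second after the job is handed in: the hook, let go and at rest (under 30 mm/s), is left on the eye (loop centre within 65 mm of the eye's origin) with its gate shut (under 0.12 rad) and the flap shut (under 0.08 rad) (distance between hook and eye below 0.065 m and value of joint gate below 0.12 rad and value of joint flap below 0.08 rad and linear speed of hook below 0.03 m/s and contact force between hook and the fingers below 0.1 N); the robot touches nothing.
It fails at once if the eye is forced: more than 30 N on it (contact force between eye and anything else above 30 N).
It fails at once if a bystander is moved by more than 40 mm (distance of any of disc, oil, tin, scale_a, blank, hammer, driver from where it was at the start of the episode above 0.04 m).
It also fails if it takes over 72 s, if anything falls off the work surface, if the arm or the gripper's body presses on something with over 40 N, if the wrist force passes 120 N, or if a joint passes its speed limit or range.

## Working session

There is one attempt and no reset: what is moved stays moved. The work goes in short steps, each a Python script; the robot and the scene stay as the last script left them, time stands still between calls to the robot, and variables do not carry over. Pictures are saved under pics/ and viewed, about 8 in all and at most 12, crops included, and the job is handed in when it is done.

```bash
mkdir -p pics; ls; python3 - <<'E'
from workcell import ctrl
import cv2
for n in("top","side"):
    im=ctrl.get_image(n); cv2.imwrite(f"pics/{n}0.png",im[:,:,::-1]); c=ctrl.get_calibration(n); print(n,c)
print(ctrl.get_calibration("wrist"));o=ctrl.get_obs();print(o)
E
```

```text
pics
top {'fx': 446.1661019362095, 'fy': 446.1661019362095, 'cx': 318.2351535041033, 'cy': 201.08870662631563, 'R': array([[-0.02722894, -0.99952554,  0.01439734],
       [-0.99803986,  0.02637097, -0.05675398],
       [ 0.05634738, -0.01591447, -0.99828438]]), 't': array([0.03958007, 0.57359802, 1.13584371])}
side {'fx': 462.32280307733936, 'fy': 462.32280307733936, 'cx': 317.95678086368366, 'cy': 200.5988330469447, 'R': array([[ 0.90053692, -0.4347479 , -0.0052454 ],
       [-0.29620454, -0.60463732, -0.73937581],
       [ 0.31827052,  0.66738892, -0.67327253]]), 't': array([-0.50719576,  0.24872025,  0.98708916])}
{'fx': 309.70691628693146, 'fy': 309.70691628693146, 'cx': 318.1493377800926, 'cy': 198.29202519055474, 'mount': array([[-9.93443837e-04, -3.21866284e-01,  9.46784616e-01,
        -1.47212589e-01],
       [ 9.99999412e-01,  9.25483363e-05,  1.08074363e-03,
         1.71506795e-04],
       [-4.35478277e-04,  9.46785132e-01,  3.21866003e-01,
        -8.42681727e-02],
       [ 0.00000000e+00,  0.00000000e+00,  0.00000000e+00,
         1.00000000e+00]])}
{'time': 0.1, 'joint_positions': array([ 5.31551589e+01,  2.18385308e+01,  7.43780225e+01,  1.05241965e-03,
        8.38575444e+01, -1.23342600e+01]), 'joint_vel': array([-0.02072253, -0.02139512, -0.13333397,  0.03983258,  0.0557166 ,
        0.01529163]), 'joint_torque': array([ 4.64672761e-03, -4.38644922e+01, -2.24912381e+01,  7.14817364e-02,
        3.42076540e-02, -9.73617875e-05]), 'eef_pos': array([0.22801116, 0.50024728, 0.23720044]), 'tool_rot': array([[-7.90111377e-04,  4.14862584e-01,  9.09883736e-01],
       [-1.02398655e-03,  9.09883207e-01, -4.14863232e-01],
       [-9.99999164e-01, -1.25949687e-03, -2.94095367e-04]]), 'force': array([-0.74537152, -0.45555918, -0.06392328]), 'moment': array([-0.04264081, -0.0222549 , -0.0401243 ]), 'grip_width': 0.0879028427822593}
```

View pics/top0.png

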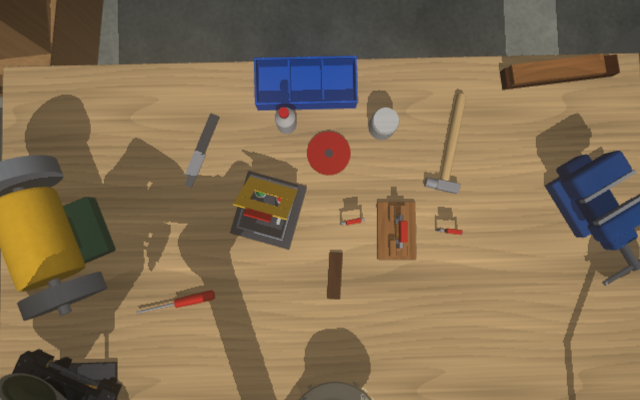

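View pics/side0.png

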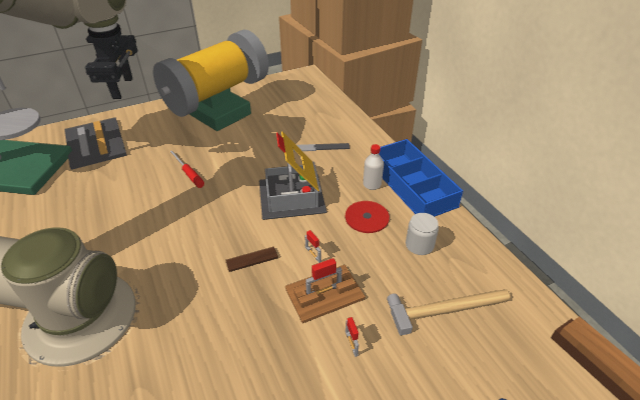

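Candidates for the hook: the one in the rack at top (403,230) / side (325,268), and two smaller loose ones at top (351,219) and (450,230). The description (standing in a slotted rack, larger) fits the rack one. I'll check this in a close crop.

```bash
python3 - <<'E'
import cv2,numpy as np
t=cv2.imread("pics/top0.png");s=cv2.imread("pics/side0.png")
a=cv2.resize(t[165:269,225:425],None,fx=4,fy=4,interpolation=cv2.INTER_CUBIC)[:300]
a=cv2.resize(t[168:268,225:425],(800,400)) 
a=np.hstack([cv2.resize(t[168:252,228:308],(400,420),interpolation=3),cv2.resize(t[188:272,370:450],(400,420),interpolation=3)])
cv2.imwrite("pics/c1.png",a)
b=np.hstack([cv2.resize(s[125:225,250:330],(400,500),interpolation=3),cv2.resize(s[225:325,285:365],(400,500),interpolation=3)])
cv2.imwrite("pics/c2.png",b)
E
```

```text
(no output)
```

View pics/c1.png

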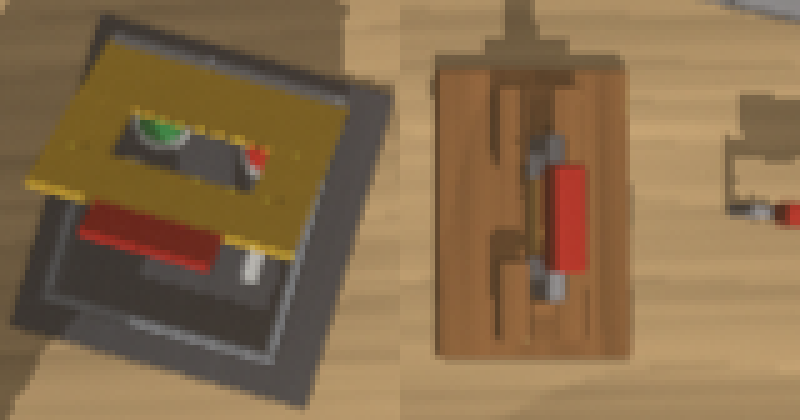

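View pics/c2.png

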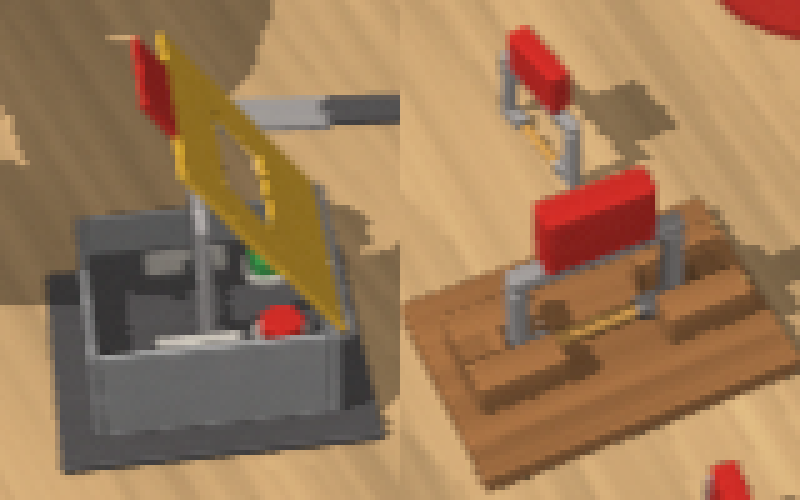

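The rack hook is clearly the larger one, with its handle at about top (403,231). The flap stands well open, with its lip at about top (258,219), and the staple sits under it. Next I'll fit the box pose and flap angle, plus the hook position.

```bash
cat > h.py <<'E'
from workcell import ctrl
import numpy as np,cv2
from scipy.optimize import least_squares
def proj(c,X):
    p=(c["R"]@np.asarray(X).T).T+c["t"]; return np.c_[c["cx"]+c["fx"]*p[:,0]/p[:,2],c["cy"]+c["fy"]*p[:,1]/p[:,2]]
def wproj(X,pos,rot):
    c=ctrl.get_calibration("wrist");M=c["mount"]
    q=(np.asarray(X)-pos)@rot; q=(q-M[:3,3])@M[:3,:3]
    r=np.hypot(q[:,0],q[:,1]);th=np.arctan2(r,q[:,2])
    return np.c_[c["cx"]+c["fx"]*th*q[:,0]/r,c["cy"]+c["fy"]*th*q[:,1]/r]
def Rz(a): return np.array([[np.cos(a),-np.sin(a),0],[np.sin(a),np.cos(a),0],[0,0,1]])
def down(a): # tool pointing down, jaw axis y at world yaw a
    y=np.array([np.cos(a),np.sin(a),0]);x=np.array([0,0,-1.]);return np.c_[x,y,np.cross(x,y)]
E
python3 - <<'E'
from h import *
T,S=ctrl.get_calibration("top"),ctrl.get_calibration("side")
for c in(T,S):print(-c["R"].T@c["t"])
tp=np.array([[112,38],[350,100],[28,185],[293,258],[80,242],[212,272]])/5+[228,168]
tm=[(0,62),(0,-62),(137,62),(137,-62),(163,30),(163,-30)]
sp=np.array([[345,330],[160,35],[182,180],[135,38],[146,103]])/5+[250,125]
sm=[(0,-62),(137,62),(137,-62),(163,30),(163,-30)]
def flap(p,m):
    m=np.array(m)/1000;th=p[3]
    L=np.c_[.075-m[:,0]*np.cos(th),m[:,1],-.052+m[:,0]*np.sin(th)]
    return L@Rz(p[2]).T+[p[0],p[1],.114]
f=lambda p:np.r_[(proj(T,flap(p,tm))-tp).ravel(),(proj(S,flap(p,sm))-sp).ravel()]
r=least_squares(f,[.55,.15,-.25,.8],loss="soft_l1");print(r.x,np.degrees(r.x[2:]));print(np.round(f(r.x).reshape(-1,2),1))
tc=np.array([(567-400)/5+370,218/5+188]);sc=np.array([(596-400)/5+285,220/5+225])
g=lambda p:np.r_[(proj(T,[[*p,.0905]])[0]-tc),(proj(S,[[*p,.0875]])[0]-sc)]
r=least_squares(g,[.5,-.2]);print(r.x,g(r.x))
E
```

```text
[0.50954959 0.04251131 1.16587915]
[ 0.2162592  -0.72888912  0.84581731]
[ 0.5497323   0.15500772 -0.29210755  0.95025145] [-16.73652968  54.44539752]
[[-0.5  0.1]
 [ 0.1  0.8]
 [-0.4 -0.6]
 [ 0.5 -0.5]
 [-0.2 -1.9]
 [ 0.1 -0.6]
 [ 0.5  1.5]
 [-0.8  0.1]
 [-0.   0. ]
 [-1.   0.1]
 [-1.   1. ]]
[ 0.49249358 -0.17654397] [-0.6081081  -0.54271963 -0.21689627  0.86408695]
```

```bash
python3 - <<'E'
from h import *
ex,ey,yaw=.5497,.1550,-.2921
R=Rz(yaw);Q=down(yaw+np.pi/2)
def tcp(th,gap,r=.152):
    c=np.array([.075-r*np.cos(th),0,.062+r*np.sin(th)])+(.002+gap)*np.array([np.sin(th),0,np.cos(th)])
    c+=[.009,0,.019]; w=R@[c[0],0,0]; return np.array([ex+w[0],ey+w[1],c[2]])
ctrl.clamp(20)
th0=np.radians(56)
p=tcp(th0,.02);a=p.copy();a[2]+=.06
ctrl.move_pose(a,Q); ctrl.servo_line(p,max_speed=.1,f_stop=10)
for d in list(range(50,0,-10))+[2]:
    s=ctrl.servo_line(tcp(np.radians(d),-.001),max_speed=.1,f_stop=20); o=ctrl.get_obs()
    print(d,s,np.round(o["force"],1),round(o["time"],1))
    if s: break
s=ctrl.servo_line(tcp(-.03,-.001),max_speed=.03,f_stop=15);o=ctrl.get_obs()
print(s,np.round(o["force"],1),o["eef_pos"]-[0,0,.019],o["time"])
ctrl.sleep(.2)
p=o["eef_pos"].copy();p[2]+=.12;ctrl.servo_line(p,max_speed=.2)
ctrl.release()
# look pose: back from the eye
o=ctrl.get_obs();im=ctrl.get_image("wrist");print(o["time"],o["eef_pos"])
np.savez("w1.npz",p=o["eef_pos"],R=o["tool_rot"]);cv2.imwrite("pics/w1.png",im[:,:,::-1])
t=ctrl.get_image("top")[:,:,::-1];s=ctrl.get_image("side")[:,:,::-1]
cv2.imwrite("pics/top1.png",t);cv2.imwrite("pics/side1.png",s)
E
```

```text
50 False [ 0.4  0.3 -0.6] 4.4
40 False [ 0.5 -0.8  0.3] 4.9
30 False [ 0.9  0.  -0.4] 5.3
20 False [ 0.3 -0.4 -0.5] 5.7
10 False [0.9 0.3 0.7] 6.1
2 False [0.1 0.1 0.1] 6.5
False [ 0.6 -0.4 -0.1] [0.48459063 0.17454793 0.05836512] 6.9417
9.2167 [0.48457068 0.17456582 0.19737498]
```

View pics/w1.png

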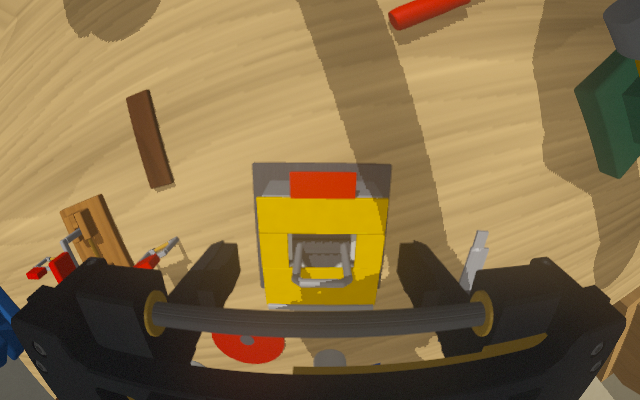

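The wrist view shows the flap down or nearly so: tongue at (322,185), staple bar at about (322,283). I'll check the angle in the side and top crops.

```bash
python3 - <<'E'
import cv2,numpy as np
t=cv2.imread("pics/top1.png");s=cv2.imread("pics/side1.png")
cv2.imwrite("pics/c3.png",np.hstack([cv2.resize(t[168:258,228:308],(400,450),interpolation=3),cv2.resize(s[135:225,250:330],(400,450),interpolation=3)]))
w=cv2.imread("pics/w1.png");cv2.imwrite("pics/c4.png",np.hstack([cv2.resize(w[155:315,240:400],(480,480),interpolation=3)]))
E
```

```text
(no output)
```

View pics/c3.png

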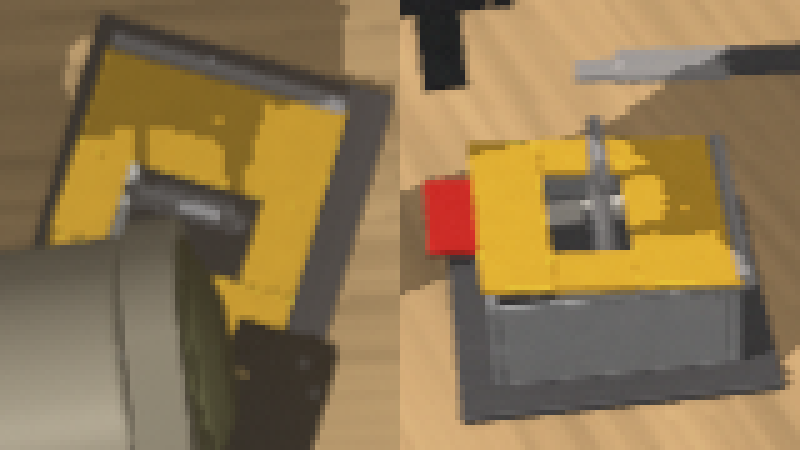

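View pics/c4.png

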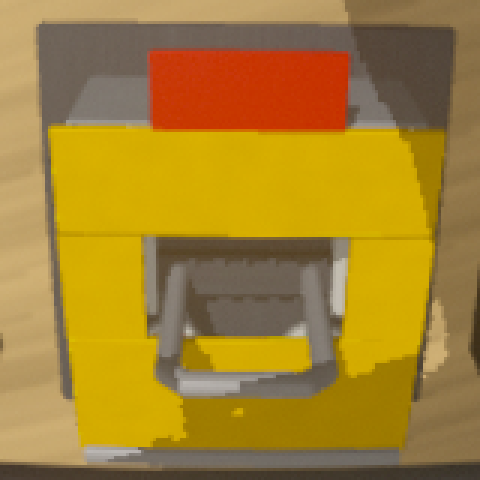

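```bash
python3 - <<'E'
from h import *
T,S=ctrl.get_calibration("top"),ctrl.get_calibration("side")
d=np.load("w1.npz")
W=lambda a:np.array(a)/3+[240,155]
wp=W([[48,127],[446,127],[150,52],[348,51]]);wm=[(137,-62),(137,62),(163,-30),(163,30)]
sp=np.array([[85,292],[68,143],[27,182],[28,253]])/5+[250,135];sm=[(137,-62),(137,62),(163,30),(163,-30)]
tp=np.array([[112,38],[350,100]])/5+[228,168];tm=[(0,62),(0,-62)]
def flap(p,m):
    m=np.array(m)/1000;th=p[3]
    L=np.c_[.075-m[:,0]*np.cos(th)+.002*np.sin(th),m[:,1],-.052+m[:,0]*np.sin(th)+.002*np.cos(th)]
    return L@Rz(p[2]).T+[p[0],p[1],.114]
w=lambda X:wproj(X,d["p"],d["R"])
bw=W([[247,383],[247,383]])
def bar(p): # bar ends (mid)
    return np.array([[p[4],0,0],[p[4],0,0]])@Rz(p[2]).T+[p[0],p[1],.114]
def f(p):
    b=(w(bar(p))-bw)[0]
    return np.r_[(w(flap(p,wm))-wp).ravel(),(proj(S,flap(p,sm))-sp).ravel(),(proj(T,flap(p,tm))-tp).ravel(),b]
r=least_squares(f,[.55,.155,-.29,.03,0],loss="soft_l1",x_scale=[.01,.01,.05,.05,.01]);print(r.x,np.degrees(r.x[2:4]));print(np.round(f(r.x).reshape(-1,2),1))
for u in([300,371],[300,395],[172,378],[322,378]):
    g=lambda q:w([[q[0],q[1],.114]])[0]-W([u])[0]
    q=least_squares(g,[.55,.15],x_scale=.01).x; print(u,Rz(r.x[2]).T[:2,:2]@(q-r.x[:2]))
cs=np.array([[194,120],[206,200]])/5+[250,135]; print("side staple top obs",cs[0],proj(S,[[*(Rz(r.x[2])@[r.x[4],0,0])[:2]+r.x[:2],.118]]), )
E
```

```text
[ 0.55235427  0.15830662 -0.30247934  0.07045095  0.00400443] [-17.33078953   4.03654227]
[[ 0.3  0.5]
 [-0.3  1.8]
 [-0.5 -0.9]
 [ 0.4  0.1]
 [-0.8  0.3]
 [-0.4  0.2]
 [-1.3  0.1]
 [-0.4  0.4]
 [-1.6 -1.2]
 [-1.  -0. ]
 [-0.4 -0. ]]
[300, 371] [-0.00034707  0.01590406]
[300, 395] [0.00841797 0.01629874]
[172, 378] [ 0.00254598 -0.02195192]
[322, 378] [0.00222727 0.02258464]
side staple top obs [288.8 159. ] [[288.70514166 162.40660675]]
```

The fit gives flap ≈0.07 rad, so it isn't fully shut. I'll press again straight down on the tongue by feel, then go look at the hook from above.

```bash
python3 - <<'E'
from h import *
ex,ey,yaw=.5515,.1570,-.298
Q=down(yaw+np.pi/2)
w=Rz(yaw)@[.075-.150,0,0];x,y=ex+w[0],ey+w[1]
ctrl.clamp(20)
ctrl.servo_line([x,y,.064+.019+.02],Q,max_speed=.2)
ctrl.sleep(.1);f0=ctrl.get_obs()["force"]
s=ctrl.servo_line([x,y,.064+.019-.012],max_speed=.03,f_stop=14);ctrl.sleep(.3);o=ctrl.get_obs()
print(s,np.round(o["force"]-f0,1),"tip z",o["eef_pos"][2]-.019)
ctrl.servo_line([x,y,.22],max_speed=.25)
s=ctrl.get_image("side")[:,:,::-1];cv2.imwrite("pics/side2.png",s)
ctrl.release()
# look at hook: handle along world x -> jaws along y ; stand off on -x side and above
hx,hy=.4925,-.1765
ctrl.move_pose([hx-.01,hy,.235],down(np.pi/2))
ctrl.sleep(.2);o=ctrl.get_obs();im=ctrl.get_image("wrist")[:,:,::-1]
np.savez("w2.npz",p=o["eef_pos"],R=o["tool_rot"]);print(o["time"],o["eef_pos"])
cv2.imwrite("pics/w2.png",im)
c=wproj([[hx,hy,.0875]],o["eef_pos"],o["tool_rot"])[0];print(c)
u,v=int(c[0]),int(c[1])
a=im[max(v-75,0):v+75,u-75:u+75]
cv2.imwrite("pics/c5.png",np.hstack([cv2.resize(a,None,fx=3.2,fy=3.2,interpolation=3),cv2.resize(s[135:225,262:322],(320,480),interpolation=3)]) if a.shape[0]==150 else cv2.resize(a,None,fx=3.2,fy=3.2))
print(max(v-75,0),u-75,a.shape)
E
```

```text
False [ 1.  -1.   0.3] tip z 0.0520718761205068
16.5667 [ 0.48274136 -0.1756989   0.23501224]
[316.76769773 192.22423624]
117 241 (150, 150, 3)
```

View pics/c5.png

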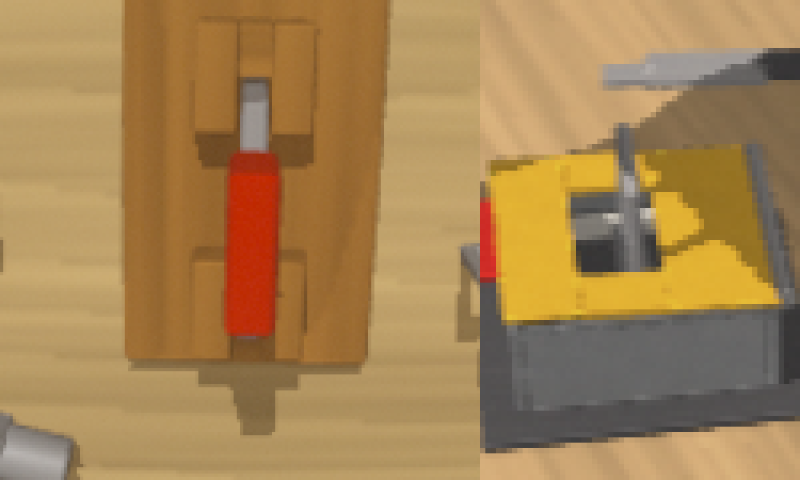

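The tip went down without hard contact, but the flap moved further shut. I'll press on until a firm stop is felt, check yellow pixels numerically, and compute the handle pose from w2. In the crop the handle's top face runs from (253,172) to (250,337).

```bash
cat > flapfit.py <<'E'
from h import *
def corner(im): # near-front & far-front corners of yellow mask in side image (BGR)
    b,g,r=[im[:,:,i].astype(int) for i in range(3)]
    m=((r>90)&(g>70)&(b<.35*r)).astype(np.uint8);m[:130]=0;m[225:]=0;m[:,:255]=0;m[:,335:]=0
    n,l,st,_=cv2.connectedComponentsWithStats(m);k=1+np.argmax(st[1:,4]);v,u=np.nonzero(l==k)
    i=np.argmax(v-.6*u);return u[i],v[i]
E
python3 - <<'E'
from flapfit import *
d=np.load("w2.npz")
o=np.array([241,117])
def un(u,z):
    u=np.array(u)/3.2+o
    return least_squares(lambda q:wproj([[*q,z]],d["p"],d["R"])[0]-u,[.49,-.17],x_scale=.01).x
A=[un(u,.1045) for u in([231,172],[278,172],[227,336],[273,336])];print(np.round(A,4))
print("centre",np.mean(A,0),"yaw",np.degrees(np.arctan2(*((A[2]+A[3]-A[0]-A[1])[::-1]))))
print("walls",un([265,135],.032),un([250,250],.032),"looptop -x end",un([255,80],.071))
for n in("side1","side2"):print(n,corner(cv2.imread(f"pics/{n}.png")))
S=ctrl.get_calibration("side");ex,ey,yaw=.5524,.1583,-.3025
for th in(0,.03,.07):
    L=Rz(yaw)@[.075-.137*np.cos(th),-.062,0];print(th,proj(S,[[ex+L[0],ey+L[1],.064+.137*np.sin(th)]]))
# press again
ex,ey,yaw=.5515,.1570,-.298
Q=down(yaw+np.pi/2);w=Rz(yaw)@[.075-.150,0,0];x,y=ex+w[0],ey+w[1]
ctrl.clamp(20);ctrl.move_pose([x,y,.12],Q)
ctrl.servo_line([x,y,.071],max_speed=.15,f_stop=12);f0=ctrl.get_obs()["force"]
s=ctrl.servo_line([x,y,.050],max_speed=.04,f_stop=12);q=ctrl.get_obs()
print(s,np.round(q["force"]-f0,1),np.round(q["force"],1),q["eef_pos"],"width",q["grip_width"],q["time"])
ctrl.servo_line([x,y,.20],max_speed=.25)
im=ctrl.get_image("side")[:,:,::-1];cv2.imwrite("pics/side3.png",im);print(corner(im))
E
```

```text
[[ 0.4663 -0.1798]
 [ 0.4663 -0.1662]
 [ 0.5175 -0.1812]
 [ 0.5175 -0.1671]]
centre [ 0.49190308 -0.17356891] yaw -1.2954294765299976
walls [ 0.47022889 -0.16856492] [ 0.51381503 -0.17384997] looptop -x end [ 0.44444188 -0.17261583]
side1 (np.int64(267), np.int64(193))
side2 (np.int64(267), np.int64(195))
0 [[266.30028086 196.53414672]]
0.03 [[266.19406412 195.32229   ]]
0.07 [[266.12786111 193.69178879]]
True [-2.8  0.3  9.6] [-2.2 -0.3 10.4] [0.4806161  0.17908021 0.06331125] width 0.0002766343046406045 20.1333
(np.int64(266), np.int64(196))
```

Firm stop at 10 N and the corner is at the predicted shut position (row 196), so the flap is shut. Now grasp the hook, lift it and show it to the side camera to identify the nose end.

```bash
python3 - <<'E'
from h import *
ctrl.release()
Q=down(np.radians(88.7))
ctrl.move_pose([.492,-.1742,.17],Q)
s=ctrl.servo_line([.492,-.1742,.089],max_speed=.12,f_stop=10);o=ctrl.get_obs();print(s,o["eef_pos"],o["time"])
ctrl.clamp(45);o=ctrl.get_obs();print("w",o["grip_width"],np.round(o["force"],1))
s=ctrl.servo_line([.492,-.1742,.20],max_speed=.12,f_stop=20);o=ctrl.get_obs();print(s,o["grip_width"],np.round(o["force"],1))
# show to side camera: hook plane facing it
C=np.array([.216,-.729,.846]);
for P in([.42,-.38,.48],[.42,-.34,.45],[.45,-.3,.4]):
    P=np.array(P);v=C-P;a=np.arctan2(-v[1],-v[0])  # jaw axis away from camera
    try: ctrl.move_pose(P,down(a));break
    except ctrl.MotionError as e: print(P,e)
ctrl.sleep(.2);o=ctrl.get_obs();im=ctrl.get_image("side")[:,:,::-1];cv2.imwrite("pics/side4.png",im)
hx=-o["tool_rot"][:,2];print(P,np.degrees(a),o["time"],"tool z",o["tool_rot"][:,2],o["grip_width"])
L=o["eef_pos"]+np.array([0,0,-.05]);S=ctrl.get_calibration("side");c=proj(S,[L])[0];print(c)
u,v=int(c[0]),int(c[1]);cv2.imwrite("pics/c6.png",cv2.resize(im[max(v-60,0):v+60,u-70:u+70],None,fx=5,fy=5,interpolation=3));print(u-70,max(v-60,0))
np.savez("s4.npz",p=o["eef_pos"],R=o["tool_rot"])
E
```

```text
False [ 0.49239338 -0.174167    0.08959383] 24.3667
w 0.015492707390325806 [-0.2 -0.8 -0.1]
False 0.015647565694422525 [ 0.3  0.1 -2. ]
[ 0.42 -0.38  0.48] 59.69255165023994 28.0667 tool z [ 0.86380224 -0.50382978 -0.00111515] 0.015516620143745469
[345.24104785 229.56722099]
275 169
```

View pics/c6.png

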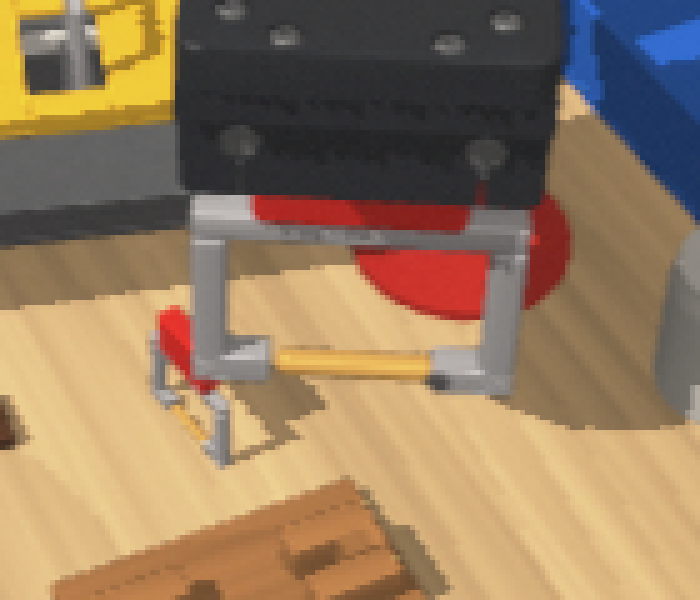

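The nose is the left block ending at (270,358). The pivot pin is at the right (437,382), so hook +x is tool +z. I'll fit the hook-in-hand offset, hover 15 mm above the bar, and view from the side camera, which looks almost along the bar.

```bash
python3 - <<'E'
from h import *
d=np.load("s4.npz");S=ctrl.get_calibration("side")
px=np.array([[227,240],[487,250],[437,382],[272,375],[192,300],[523,330]])/5+[275,169]
m=np.array([[-32,-4.5,20.5],[32,-4.5,20.5],[22,-4.5,-27],[-21,-4.5,-29.5],[-41,-4.5,0],[41,-4.5,0]])/1000
wt=np.array([[1,1],[1,1],[1,1],[1,1],[1,0],[1,0]])
def pts(p):
    c,s=np.cos(p[2]),np.sin(p[2])
    q=np.c_[m[:,0]*c+m[:,2]*s,m[:,1],-m[:,0]*s+m[:,2]*c]+[p[0],0,p[1]]
    return d["p"]+q@np.c_[d["R"][:,2],d["R"][:,1],-d["R"][:,0]].T
f=lambda p:((proj(S,pts(p))-px)*wt).ravel()
r=least_squares(f,[0,-.046,0],loss="soft_l1",x_scale=[.01,.01,.1]);print("dx,dz,pitch",r.x);print(np.round(f(r.x).reshape(-1,2),1))
dx=r.x[0]
ex,ey,yaw=.5520,.1575,-.300
bx=.0035
xl=bx+.0145-dx   # TCP local x if dx = hook origin - TCP
w=Rz(yaw)@[xl,0,0];Q=down(yaw+np.pi/2)
P=np.array([ex+w[0],ey+w[1],.114+.004+.0295+.0475+.015])
ctrl.move_pose(P+[0,0,.06],Q);ctrl.servo_line(P,max_speed=.15);ctrl.sleep(.2)
o=ctrl.get_obs();im=ctrl.get_image("side")[:,:,::-1];cv2.imwrite("pics/side5.png",im)
np.savez("s5.npz",p=o["eef_pos"],R=o["tool_rot"]);print(o["eef_pos"],o["time"],np.round(o["force"],1))
c=proj(S,[[*P[:2],.13]])[0];u,v=int(c[0]),int(c[1]);cv2.imwrite("pics/c7.png",cv2.resize(im[v-40:v+40,u-50:u+50],None,fx=7,fy=7,interpolation=3));print(u-50,v-40)
E
```

```text
dx,dz,pitch [ 0.001105   -0.04543545 -0.0099782 ]
[[-0.3 -0.4]
 [ 0.8 -0. ]
 [ 0.4 -0.2]
 [-0.3  0.9]
 [-0.3 -0. ]
 [-0.2 -0. ]]
[0.56854149 0.15248921 0.21111545] 30.9917 [ 1.  -0.9 -1.8]
243 118
```

View pics/c7.png

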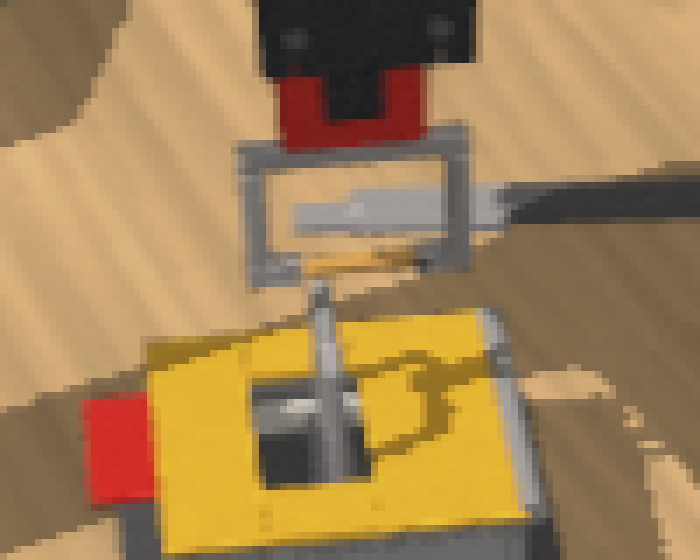

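```bash
python3 - <<'E'
from h import *
d=np.load("s5.npz");S=ctrl.get_calibration("side")
A=np.c_[d["R"][:,2],d["R"][:,1],-d["R"][:,0]]
hk=lambda m:d["p"]+(np.array(m)/1000+[.0011,0,-.0455])@A.T
ob=lambda a:np.array(a)/7+[243,118]
print("hook resid (obs-pred)")
print(np.round(ob([[303,263],[238,200],[470,200],[267,170],[444,165],[422,262]])-proj(S,hk([[-21,-4.5,-25],[-41,-4.5,0],[41,-4.5,0],[-32,-4.5,20.5],[32,-4.5,20.5],[22,-4.5,-25]])),2))
ex,ey,yaw=.5520,.1575,-.300
e=lambda m:np.array(m)/1000@Rz(yaw).T+[ex,ey,.114]
print("bar far top, near leg foot:",ob([[318,287],[333,478]]))
for b in(0,3.5,7):print(b,proj(S,e([[b,24,4],[b,0,4],[b,-24,4],[b,-24,-30],[b,-24,-50]])).round(1).tolist())
im=cv2.imread("pics/side5.png")
g=im[158:188].astype(int)
for v in (162,166,170,176,182): print(v,[tuple(im[v,u]) [1] for u in range(280,302)])
E
```

```text
hook resid (obs-pred)
[[ 0.39 -1.24]
 [-0.36 -2.95]
 [ 0.15  0.13]
 [ 0.69 -0.11]
 [ 0.2   1.56]
 [ 0.52  0.24]]
bar far top, near leg foot: [[288.42857143 159.        ]
 [290.57142857 186.28571429]]
0 [[286.2, 157.2], [287.2, 162.8], [288.1, 168.5], [288.7, 178.8], [289.1, 184.8]]
3.5 [[287.6, 157.1], [288.5, 162.6], [289.5, 168.4], [290.1, 178.7], [290.4, 184.6]]
7 [[288.9, 156.9], [289.9, 162.5], [290.9, 168.2], [291.4, 178.6], [291.8, 184.5]]
162 [np.uint8(158), np.uint8(162), np.uint8(167), np.uint8(169), np.uint8(169), np.uint8(168), np.uint8(143), np.uint8(100), np.uint8(134), np.uint8(150), np.uint8(116), np.uint8(99), np.uint8(104), np.uint8(103), np.uint8(103), np.uint8(103), np.uint8(106), np.uint8(108), np.uint8(110), np.uint8(111), np.uint8(113), np.uint8(112)]
166 [np.uint8(177), np.uint8(176), np.uint8(180), np.uint8(183), np.uint8(182), np.uint8(182), np.uint8(181), np.uint8(160), np.uint8(148), np.uint8(158), np.uint8(140), np.uint8(159), np.uint8(174), np.uint8(175), np.uint8(182), np.uint8(182), np.uint8(182), np.uint8(181), np.uint8(183), np.uint8(181), np.uint8(1
[... 311 characters left out ...]
p.uint8(114), np.uint8(152), np.uint8(175)]
176 [np.uint8(122), np.uint8(123), np.uint8(124), np.uint8(157), np.uint8(183), np.uint8(180), np.uint8(174), np.uint8(170), np.uint8(145), np.uint8(126), np.uint8(119), np.uint8(106), np.uint8(132), np.uint8(141), np.uint8(152), np.uint8(175), np.uint8(181), np.uint8(180), np.uint8(181), np.uint8(180), np.uint8(181), np.uint8(180)]
182 [np.uint8(54), np.uint8(54), np.uint8(55), np.uint8(54), np.uint8(54), np.uint8(55), np.uint8(53), np.uint8(72), np.uint8(83), np.uint8(103), np.uint8(119), np.uint8(108), np.uint8(90), np.uint8(69), np.uint8(55), np.uint8(87), np.uint8(114), np.uint8(117), np.uint8(114), np.uint8(114), np.uint8(114), np.uint8(152)]
```

The bar and hook line up to within 1 mm in the side view. The bar (288.5,162) matches the +3.5 mm model, and the hook sits about 0.7 mm towards +x. I'll correct that and press down by feel.

```bash
python3 - <<'E'
from h import *
o=ctrl.get_obs();P=o["eef_pos"].copy();P+=Rz(-.300)@[-.0007,0,0]
P[2]=.197;ctrl.servo_line(P,max_speed=.05);ctrl.sleep(.1);f0=ctrl.get_obs()["force"]
for z in(.188,.180,.172,.164,.157,.151,.147):
    P[2]=z;s=ctrl.servo_line(P,max_speed=.03,f_stop=17);o=ctrl.get_obs()
    print(z,s,np.round(o["eef_pos"][2],4),"bar z_h",round((.114-(o["eef_pos"][2]-.0455))*1000,1),np.round(o["force"]-f0,1),round(o["grip_width"],4),round(o["time"],1))
    if s: break
cv2.imwrite("pics/side6.png",ctrl.get_image("side")[:,:,::-1])
np.save("f0.npy",f0)
E
```

```text
0.188 False 0.1883 bar z_h -28.8 [2.5 0.1 2.7] 0.0156 32.0
0.18 False 0.1799 bar z_h -20.4 [-0.7  1.1  5.7] 0.016 32.4
0.172 False 0.172 bar z_h -12.5 [ 1.6 -0.2  5. ] 0.0152 32.8
0.164 False 0.1639 bar z_h -4.4 [ 7.7 -1.4  1. ] 0.0154 33.2
0.157 False 0.1562 bar z_h 3.3 [ 1.1 -0.1 -0.8] 0.0156 33.6
0.151 False 0.1508 bar z_h 8.7 [-0.2  0.5  0.4] 0.0158 34.0
0.147 False 0.1468 bar z_h 12.7 [ 1.5  0.8 -0.2] 0.0155 34.3
```

The force rose to about 8 N and then dropped to zero with the bar past the loop centre, so the gate has snapped shut. Now the upward pull.

```bash
python3 - <<'E'
from h import *
o=ctrl.get_obs();P=o["eef_pos"].copy();f0=o["force"]
P[2]=.170;ctrl.servo_line(P,max_speed=.06,f_stop=9)
P[2]=.192;s=ctrl.servo_line(P,max_speed=.02,f_stop=10)
def rep(t=.1):
    ctrl.sleep(t);F=[ctrl.get_obs()["force"]-f0]
    for _ in range(4): ctrl.sleep(.03);F.append(ctrl.get_obs()["force"]-f0)
    q=ctrl.get_obs();F=np.mean(F,0);print(np.round(F,1),"bar z_h",round((.1595-q["eef_pos"][2])*1000,1),round(q["grip_width"],4),round(q["time"],1));return F,q
print(s);F,q=rep()
while F[2]>-9 and q["eef_pos"][2]<.187:
    p=q["eef_pos"].copy();p[2]+=.0012;ctrl.servo_line(p,max_speed=.02,f_stop=10);F,q=rep()
ctrl.sleep(.5);rep()
cv2.imwrite("pics/side7.png",ctrl.get_image("side")[:,:,::-1])
E
```

```text
True
[-0.5 -0.8 -0.9] bar z_h -19.6 0.0157 35.7
[-0.1 -0.1 -7.5] bar z_h -20.3 0.0156 36.2
[ -0.2  -0.  -15.8] bar z_h -20.9 0.0159 36.7
[ -0.9   0.3 -22.2] bar z_h -21.2 0.0156 37.4
```

Held with over 7 N for more than 0.5 s, peak 22 N. Next: lower, centre the loop over the bar (so it rests balanced and can only tilt a few degrees onto the flap), set it down by feel and release.

```bash
python3 - <<'E'
from h import *
P=ctrl.get_obs()["eef_pos"].copy()
P[2]=.160;ctrl.servo_line(P,max_speed=.04)
ctrl.sleep(.1);f0=ctrl.get_obs()["force"]
P+=Rz(-.300)@[-.0145,0,0];s=ctrl.servo_line(P,max_speed=.03,f_stop=8);print("shift",s)
P=ctrl.get_obs()["eef_pos"].copy();P[2]=.150;s1=ctrl.servo_line(P,max_speed=.03,f_stop=6)
P[2]=.138;s=s1 or ctrl.servo_line(P,max_speed=.01,f_stop=4);o=ctrl.get_obs();print(s1,s,o["eef_pos"],np.round(o["force"]-f0,1),o["time"])
ctrl.sleep(.2);print(np.round(ctrl.get_obs()["force"]-f0,1))
im=ctrl.get_image("side")[:,:,::-1];cv2.imwrite("pics/side8.png",im)
cv2.imwrite("pics/c8.png",np.hstack([cv2.resize(cv2.imread(f"pics/{n}.png")[118:198,248:328],(400,400),interpolation=3) for n in("side7","side8")]))
E
```

```text
shift False
False True [0.55259494 0.15702114 0.14470537] [-0.8  0.9  6.9] 40.0333
[-1.5 -0.   8.3]
```

View pics/c8.png

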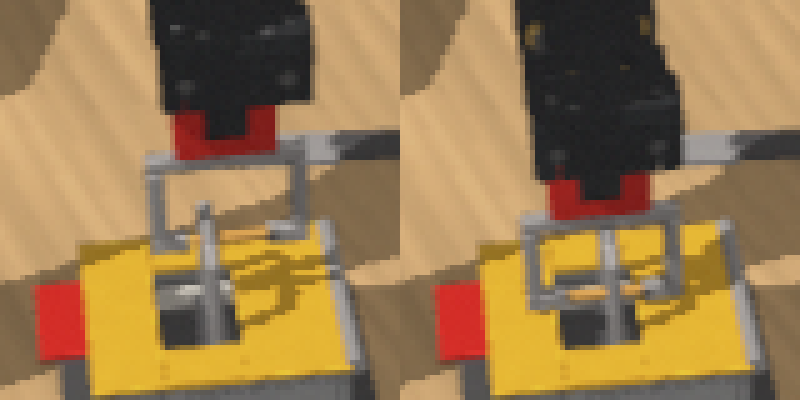

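The left view (pull) shows the bar caught in the closed loop at (205,215). The right one shows the hook seated on the bar, gate shut, flap shut. Ease off, release and retreat.

```bash
python3 - <<'E'
from flapfit import *
P=ctrl.get_obs()["eef_pos"].copy();P[2]+=.0008;ctrl.servo_line(P,max_speed=.01)
ctrl.release();ctrl.sleep(.3)
P[2]+=.02;ctrl.servo_line(P,max_speed=.08);P[2]=.32;ctrl.servo_line(P,max_speed=.2);ctrl.sleep(1)
o=ctrl.get_obs();print(o["time"],np.round(o["force"],1),o["grip_width"])
a=ctrl.get_image("side")[:,:,::-1];ctrl.sleep(.5);b=ctrl.get_image("side")[:,:,::-1]
print("moved px",np.abs(a.astype(int)-b)[118:198,248:328].max(),"corner",corner(b))
cv2.imwrite("pics/c9.png",np.hstack([cv2.resize(b[118:198,248:328],(480,480),interpolation=3)]))
E
```

```text
44.3667 [-0.3  0.9  0.3] 0.08802698350928385
moved px 7 corner (np.int64(266), np.int64(196))
```

View pics/c9.png

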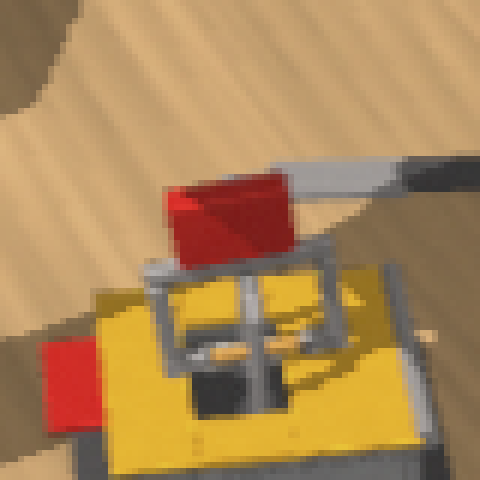

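The hook is at rest on the bar with the gate and flap shut, and the gripper is clear.

```bash
python3 -c "
from workcell import ctrl
ctrl.close_job()"
```

```text
the job is handed in; nothing more can be done
```

The lock-off is done and handed in: the flap is shut and the red-handled hook is caught on the eye with its gate closed. `close_job` reports no verdict.

- **Flap:** It took three presses. The first two left it slightly open, at about 0.07 rad and then about 0.02–0.03 rad. The third met a firm 10 N stop. The flap corner was then where the camera model puts it when shut, and it was still there at the end.
- **Hook:** I took the large one from the rack. It went onto the bar with the force peaking near 8 N, then falling to about zero as the bar passed the loop's centre.
- **Pull:** The upward pull stayed above 7 N for over 0.5 s. It crept up to about 22 N at the wrist, more than I intended but under the 30 N limit.
- **Release:** I centred the loop on the bar, set it down with about 8 N and let go at about 42 s. The last pictures show the hook still and tilted a little, the bar inside the loop, gate and flap shut, and the gripper clear.
- **Disagreement:** In the flap presses the closed fingertips seemed to touch about 15–20 mm further back than the stated 19 mm ahead of the TCP. I didn't find out why, so I relied on the force reading and the camera instead.

I never went near the bench items on purpose, but I did not measure their positions again at the end.

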